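# Swing the lamp aside and open the safety-capped cleaner bottle

### The arm

A 6-joint arm with a two-finger parallel gripper is mounted at the origin on the work surface. World frame = base frame: x ahead of the robot, y to its left, z up, the work surface at z = 0. Lengths are in mm, angles in rad, forces in N, time in s.
With the tool pointing down it reaches from about 350 to 850 mm from the base axis. Payload 8.1 kg.
Tool frame: the origin (TCP) lies midway between the tips of the shut fingers; the grasp point (between the pads) lies 19 mm behind it; z points along the fingers, y is the direction in which the jaws open and shut (so a half turn about z gives the same grasp; the last joint's range is limited). The gripper opens to 85 mm and grips with 20 to 120 N. Pads are 22 mm wide; open, the fingers measure 114 mm over their backs; the gripper's body (76 mm by 85 mm) begins 54 mm behind the grasp point. The pads swing forward as they close: fully open they stand 13 mm farther back than shut.
Start: joints at [-1.288, 0.13, 1.488, -0, 1.523, -0.085], TCP at [215.758, -559.869, 200.492] pointing down, gripper open.
Joint ranges: [-2.96, 2.96], [-0.89, 2.26], [0.02, 2.5], [-1.34, 4.48], [0, 2.73], [-2.66, 2.66]. Speed limits (rad/s): [2.39, 2.39, 2.79, 3.14, 3.14, 3.14].

### API

Orientations are given as [roll, pitch, yaw] about the fixed x, y, z axes, in that order (R = Rz(yaw) Ry(pitch) Rx(roll)).
In Python, from station import ctrl gives the robot as it stands.
- The arm moves only by the shell command python3 -m pendant 'ROWS' [FORCE]. ROWS is JSON, a list of rows, each a list of 7 numbers: the shift along the world's x, y, z in cm, then the turn, a rotation vector about the world's x, y, z in rad, then the opening, from 0 (shut) to 1 (fully open). In form: [[x, y, z, wx, wy, wz, grip], ...]. A call has 1 to 12 rows; each row shifts and turns the pose as measured when the row begins; what a row does not reach is not made up. A row lasts 1/12 s, in which the tool goes at most 41.7 mm and 7.16 degrees, less where a joint would pass 70% of its speed; a pose out of reach is approached as far as the arm can. A call with a gripper value outside its range is refused whole. The fingers move at their own pace and stop on an object; FORCE is the grip in N (left out, the last holds). Time passes only in rows, so rows that do not move let the fingers close. It gives the time, the measured TCP pose, the force and the opening at its end, in the units of the state.
- ctrl.read_state(): the state, without advancing time (a new reading comes with each control period).
- ctrl.grab_frame(name): name is "side" or "top" or "wrist"; returns (picture, depth): 384x512x3 uint8, red, green, blue; 384x512 float32, mm along the optical axis (not along the pixel's ray), 0 where there is no reading.
- ctrl.camera_info(name): a dict with "K" (3x3 intrinsics, pixels), "rvec" (rotation vector, rad) and "tvec" (3), from world to camera coordinates, as OpenCV has them. Camera axes: x right, y down, z forward; pixel columns grow to the right and rows downward; lengths in mm; the calibration is good to about 2 mm. A picture is of the moment at which its call begins: read the wrist's pose just before it. camera_info takes no time and is no camera call; for the wrist camera it gives the pose at the moment of the call.
- ctrl.sign_off(): hands the job in, once; it reports no verdict.
The state is a dict: "time_s": time; "q": joint angles; "joint_velocities": joint speeds; "joint_efforts": joint torques, N m; "ee_pos": TCP position; "tcp_rot": TCP orientation; "wrist_force": force on the tool from outside, world axes, zero at the start; "ft_torque": the same for the moment, N m; "finger_gap": finger opening in mm.
Only numpy, scipy, OpenCV 4.12 (cv2) and the standard library are available. Lean on these libraries where they do the work, as an engineer would, in place of code of your own. Each camera call takes 0.05 s, during which the arm holds its last target.

### The job

The lamp hangs in the way above the yellow cleaner bottle: swing its arm aside until the lamp head stands over the middle of the wooden tray, and leave it there. Then open the bottle: press the red safety cap down, twist it anticlockwise while pressed until it is free, lift it off, and finish still holding the cap upright and still, straight above the open bottle, about 6 cm higher than where it sat. Leave the bowl of keys, the bike lock and the glass spray bottle where they stand.

Things in the scene. Friction and masses are not known exactly. Their poses are not given: they have to be found in the camera images.
- lamp_arm (a joint): stiff hinge of the lamp arm about its upright post (rad, -1.9 to 1.9). 0: the arm points along the -x axis of lamp_pivot; growing = anticlockwise seen from above. It stays where it is left; swinging it takes about 3 to 4 N at the lamp head. It starts within 0.3 of 0.
- lamp_pivot (a point): point on the post's axis, 192 mm above the bench; fixed, does not turn with the arm. Post 22 mm across (36 mm at its top), 202 mm high, foot 110 mm across. The arm is a level bar 12 mm thick at 192 mm height from the post to the lamp head, 190 mm from the axis.
- lamp_knob (a point): middle of the black upright round knob on the blue lamp head: 22 mm across, from 205 to 250 mm above the bench (this point at 230 mm). Grip it or push it sideways. The head below is 90 mm across at its lower rim, 164 to 205 mm high. It moves on a circle of 190 mm radius about the post.
- cleaner_bottle: yellow bottle 70 mm across in a square wooden holder (94 mm, 30 mm high) screwed to the bench: it cannot move or turn. Origin: centre of the underside, on the bench, z up. The shoulder narrows from 70 mm across at 68 mm height to 26 mm at 90 mm; the neck with its catches (40 mm across) ends at 116 mm.
- cap: red round ribbed cap, 52 mm across, 32 mm high, about 50 g; origin: centre of its underside, z up; white bar on top along x. Closed: underside 105 mm above the bench, x along the bottle's x. It cannot turn until pressed down 4 mm; kept 5 to 6 mm down it turns anticlockwise seen from above (clockwise is blocked) and is free to lift once turned 55 to 125 degrees: aim for 80 to 90.
- plunger (a joint): sprung rubber disc in the bottle's mouth, hidden under the cap (m): 0 with the cap closed, grows as the cap is pressed, stop at about 0.007. It pushes the cap up with about 6 N at 0 and 1 N more for each mm.
- tray: small wooden tray with a sliding lid, fixed to the bench, 120 mm (x) by 170 mm (y), about 47 mm high; origin: centre of its underside on the bench. It stands to one side of the lamp post, near the circle of the lamp head (within 20 mm); on which side varies.
- key_bowl: blue ceramic bowl with keys, 130 mm across, 50 mm high, loose; origin: centre of underside. Leave alone.
- bike_lock: silver bike lock body, 50 x 109 x 35 mm, loose; origin: centre of underside. Leave alone.
- spray_bottle: empty green glass spray bottle with white push dispenser, 58 mm across, 136 mm high, loose, upright; origin: centre of underside. Leave alone.
Things that resemble listed ones, but are neither listed nor needed, are in the scene too. Several things have the shape of the cap; the one meant has the colours described above.

How it is judged (in metres and radians):
On the way, in this order (a step that is already met when the one before it is completed fails the run):
1. the lamp head stands over the middle of the tray (knob within 45 mm of the tray's centre, seen from above), at rest, the cap still closed (horizontal distance between lamp_knob and tray below 0.045 m and velocity of joint lamp_arm between -0.05 and 0.05 rad/s and angle between the x axis of cap and the x axis of cleaner_bottle, either way round below 0.3 rad and z of cap in the frame of cleaner_bottle below 0.108 m), for 0.2 s.
2. the cap is pressed down (3 mm or more) while still in its locked position (horizontal distance between lamp_knob and tray below 0.045 m and z of cap in the frame of cleaner_bottle below 0.102 m and angle between the x axis of cap and the x axis of cleaner_bottle, either way round below 0.3 rad and horizontal distance between cap and cleaner_bottle below 0.01 m), for 0.1 s.
3. the cap is twisted free (46 degrees or more from locked) while still on the neck (horizontal distance between lamp_knob and tray below 0.045 m and angle between the x axis of cap and the x axis of cleaner_bottle, either way round above 0.8 rad and z of cap in the frame of cleaner_bottle below 0.11 m and horizontal distance between cap and cleaner_bottle below 0.01 m), for 0.1 s.
At the end, for the whole second after the job is handed in: The lamp knob is within 45 mm (seen from above) of the tray's centre and at rest; the cap is gripped by the fingers, upright within 14 degrees, still, off the bottle, its underside 30 to 100 mm higher than when closed and within 30 mm sideways of the bottle's axis (horizontal distance between lamp_knob and tray below 0.045 m and velocity of joint lamp_arm between -0.05 and 0.05 rad/s and z of cap in the frame of cleaner_bottle between 0.135 and 0.205 m and horizontal distance between cap and cleaner_bottle below 0.03 m and angle between cap's own z axis and vertical below 0.25 rad and contact force between the fingers and cap above 1 N and contact force between cap and cleaner_bottle below 0.1 N and linear speed of cap below 0.03 m/s and angular speed of cap below 0.3 rad/s); the arm keeps its last pose, push and grip.
It fails at once if the bowl of keys is displaced by more than 30 mm (distance of key_bowl from where it was at the start of the episode above 0.03 m).
It fails at once if the bike lock is displaced by more than 30 mm (distance of bike_lock from where it was at the start of the episode above 0.03 m).
It fails at once if the spray bottle is displaced by more than 30 mm or tipped (distance of spray_bottle from where it was at the start of the episode above 0.03 m or angle between spray_bottle's own z axis and vertical above 0.3 rad).
It also fails if it takes over 56 s, if anything falls off the work surface, if the arm or the gripper's body presses on something with over 40 N, if the wrist force passes 120 N, or if a joint passes its speed limit or range.

## Working session

There is one attempt and no reset: what is moved stays moved. The work goes in short steps, Python scripts to look and compute and a shell command to move; the robot and the scene stay as the last step left them, time stands still between calls to the robot, and variables do not carry over. Pictures are saved under pics/ and viewed, and the job is handed in when it is done.

```bash
ls; mkdir -p pics
cat > h.py <<'E'
import numpy as np, cv2
from station import ctrl
def grab(n):
    ci=ctrl.camera_info(n); p,d=ctrl.grab_frame(n); return p,d,ci
def world(d,ci):
    K=np.array(ci["K"]);R=cv2.Rodrigues(np.array(ci["rvec"],float))[0];t=np.array(ci["tvec"],float).ravel()
    h,w=d.shape;u,v=np.meshgrid(np.arange(w),np.arange(h))
    X=np.stack([(u-K[0,2])/K[0,0]*d,(v-K[1,2])/K[1,1]*d,d],-1)
    W=(X-t)@R; W[d==0]=np.nan
    return W
def proj(P,ci):
    return cv2.projectPoints(np.array(P,float).reshape(-1,1,3),np.array(ci["rvec"],float),np.array(ci["tvec"],float),np.array(ci["K"],float),None)[0][:,0]
E
python3 - <<'E'
from h import *
s=ctrl.read_state();print({k:np.round(v,3) for k,v in s.items()})
for n in ["top","side"]:
    p,d,ci=grab(n);cv2.imwrite(f"pics/{n}0.png",p[...,::-1]);np.savez(f"{n}0.npz",p=p,W=world(d,ci))
E
```

```text
pics
{'time_s': np.float64(0.0), 'q': array([-1.288,  0.131,  1.489,  0.   ,  1.523, -0.085]), 'joint_velocities': array([-0.   , -0.001,  0.001, -0.001, -0.001, -0.001]), 'joint_efforts': array([-0.0000e+00, -5.6940e+01, -5.0055e+01, -0.0000e+00,  1.5000e-02,
        0.0000e+00]), 'ee_pos': array([ 215.582, -559.274,  199.419]), 'tcp_rot': array([-3.14 , -0.   ,  0.368]), 'wrist_force': array([-1.548, -0.286,  0.52 ]), 'ft_torque': array([-0.043, -0.005, -0.025]), 'finger_gap': np.float64(85.145)}
```

View pics/top0.png

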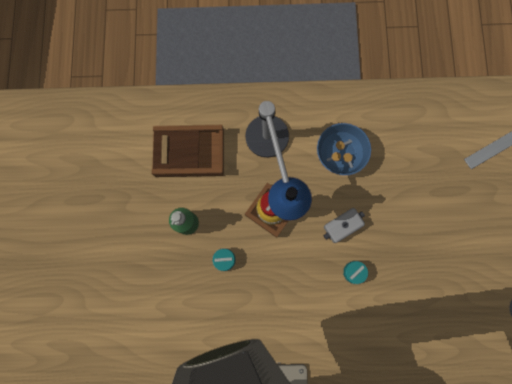

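View pics/side0.png

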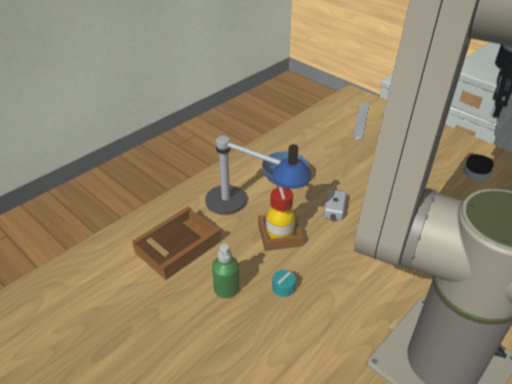

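Top view: knob at (292,194), post (267,110), tray (189,150), bottle/cap at (270,207) half under the lamp head, spray bottle (182,219), bowl (344,150), lock (346,226). Teal cap-shaped decoys are at (224,260) and (356,272).

```bash
python3 - <<'E'
from h import *
T=np.load("top0.npz");S=np.load("side0.npz")
def stat(nm,W,m):
    P=W[m];P=P[~np.isnan(P[:,0])]
    print(nm,len(P),"med",np.median(P,0).round(1),"min",np.percentile(P,2,axis=0).round(1),"max",np.percentile(P,98,axis=0).round(1),"mid",((np.percentile(P,2,axis=0)+np.percentile(P,98,axis=0))/2).round(1))
def box(W,a,b,c,e):
    m=np.zeros(W.shape[:2],bool);m[b:e,a:c]=True;return m
for nm,A in(("T",T),("S",S)):
    p=A["p"].astype(int);W=A["W"];z=W[...,2]
    r,g,b=p[...,0],p[...,1],p[...,2]
    red=(r>110)&(g<50)&(b<60); 
    print(nm);stat("red",W,red)
    stat("redtop",W,red&(z>133)&(z<142))
    blk=(r<40)&(g<40)&(b<45)&(z>200)&(z<260)
    blk&= box(W,270,180,315,215) if nm=="T" else box(W,280,140,305,170)
    stat("knob",W,blk);stat("knobtop",W,blk&(z>246))
    yel=(r>170)&(g>140)&(b<60);stat("yel",W,yel)
    blue=(b>90)&(r<60)&(g<100)&(z>155)&(z<215);stat("head",W,blue)
    wh=(r>170)&(g>170)&(b>170)&(z>132)&(z<142)&(box(W,240,180,300,230) if nm=="T" else box(W,265,170,300,215));
    if wh.sum():stat("bar",W,wh)
W=T["W"];z=W[...,2]
stat("tray",W,box(W,140,115,235,185)&(z>30)&(z<60))
stat("posttop",W,box(W,255,95,280,122)&(z>195))
stat("foot",W,box(W,235,110,295,165)&(z>5)&(z<60))
stat("spray",W,box(W,160,200,205,240)&(z>40))
stat("lock",W,box(W,320,200,370,245)&(z>15))
stat("bowl",W,box(W,310,115,380,180)&(z>30))
m=box(W,235,175,310,245)&(z>15)&(z<34);P=W[m][:,:2].astype(np.float32);print("holder",cv2.minAreaRect(P))
m=box(W,140,115,235,185)&(z>30)&(z<60);print("tray",cv2.minAreaRect(W[m][:,:2].astype(np.float32)))
W=S["W"];z=W[...,2]
stat("sidepost",W,box(W,210,150,235,200)&(z>100)&(z<180))
E
python3 -c "
import cv2
for n,(a,b,c,d) in dict(top=(230,160,330,250),side=(240,130,330,260)).items():
    i=cv2.imread(f'pics/{n}0.png')[b:d,a:c];cv2.imwrite(f'pics/{n}0c.png',cv2.resize(i,None,fx=4,fy=4,interpolation=2))
"
```

```text
T
red 115 med [461.7 -25.1 137.3] min [439.8 -37.5 124.4] max [481.3 -16.8 140.8] mid [460.6 -27.1 132.6]
redtop 108 med [463.3 -25.2 137.4] min [439.8 -37.5 134. ] max [481.4 -16.8 140.8] mid [460.6 -27.1 137.4]
knob 117 med [462.3 -75.1 250. ] min [455.6 -85.6 212.5] max [472.6 -66.3 252.9] mid [464.1 -75.9 232.7]
knobtop 87 med [464.4 -76.5 250.6] min [455.8 -84.9 246.8] max [473.  -67.4 252.9] mid [464.4 -76.1 249.9]
yel 5 med [451.9 -13.4  78.3] min [445.3 -17.6  75.3] max [458.7 -11.4  81.3] mid [452.  -14.5  78.3]
head 588 med [455.4 -55.1 198.3] min [430.5 -84.5 176.3] max [491.5 -35.4 207.4] mid [461.  -60.  191.8]
S
red 42 med [440.3 -32.2 130.5] min [435.5 -59.3 112.4] max [471.9 -15.3 138.3] mid [453.7 -37.3 125.4]
redtop 17 med [444.1 -41.1 135.2] min [437.9 -60.3 133.2] max [475.1 -24.5 138.6] mid [456.5 -42.4 135.9]
  return _methods._mean(a, axis=axis, dtype=dtype,
  ret = um.true_divide(
Traceback (most recent call last):
IndexError: index -1 is out of bounds for axis 0 with size 0
```

```bash
python3 -c "
import cv2,numpy as np
a=cv2.imread('pics/top0c.png');b=cv2.imread('pics/side0c.png');print(a.shape,b.shape)
h=max(a.shape[0],b.shape[0]);c=np.zeros((h,800,3),np.uint8);c[:a.shape[0],:400]=a;c[:b.shape[0],420:780]=b;cv2.imwrite('pics/crop0.png',c)"
```

```text
(360, 400, 3) (520, 360, 3)
```

View pics/crop0.png

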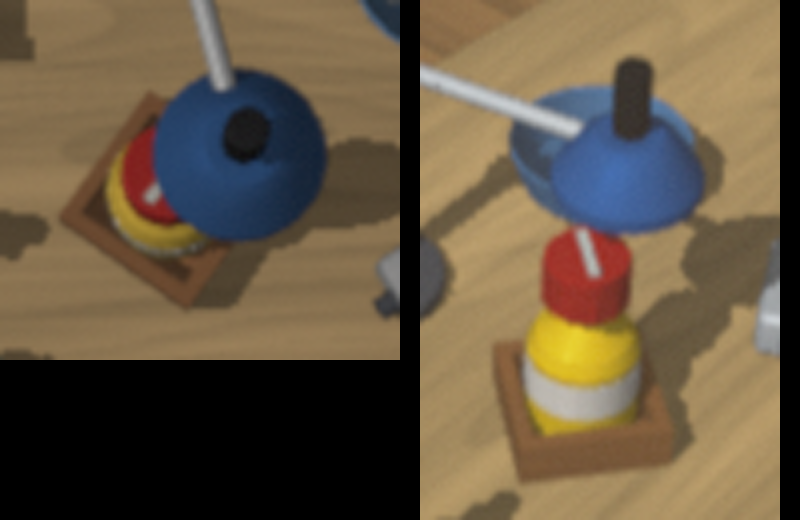

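The crops show the red cap under the left side of the lamp head, with its white bar visible at crop (155,190). The holder is rotated about 35° in the image.

```bash
cat >> h.py <<'E'
def stat(nm,W,m):
    P=W[m];P=P[~np.isnan(P[:,0])]
    if len(P)<3: print(nm,"none");return
    lo,hi=np.percentile(P,2,axis=0),np.percentile(P,98,axis=0)
    print(nm,len(P),"med",np.median(P,0).round(1),"lo",lo.round(1),"hi",hi.round(1),"mid",((lo+hi)/2).round(1))
def box(W,a,b,c,e):
    m=np.zeros(W.shape[:2],bool);m[b:e,a:c]=True;return m
E
python3 - <<'E'
from h import *
T=np.load("top0.npz");S=np.load("side0.npz")
W=T["W"];z=W[...,2]
stat("tray",W,box(W,140,115,235,185)&(z>40)&(z<60))
stat("posttop",W,box(W,255,95,280,122)&(z>195))
stat("foot",W,box(W,235,110,295,165)&(z>5)&(z<60))
stat("spray",W,box(W,160,200,205,240)&(z>40))
stat("lock",W,box(W,320,200,370,245)&(z>15))
stat("bowl",W,box(W,310,115,380,180)&(z>30))
stat("headrim",W,box(W,265,170,320,225)&(z>160)&(z<212))
m=box(W,235,175,310,245)&(z>15)&(z<34);P=W[m][:,:2].astype(np.float32);print("holder",cv2.minAreaRect(P))
m=box(W,140,115,235,185)&(z>30)&(z<60);print("tray",cv2.minAreaRect(W[m][:,:2].astype(np.float32)))
p=T["p"].astype(int);m=box(W,255,185,280,225)&(p.min(-1)>130)&(z>130)&(z<145);stat("bar",W,m)
P=W[m][:,:2];
if len(P)>4:
    l=cv2.fitLine(P.astype(np.float32),2,0,.01,.01).ravel();print(l,np.degrees(np.arctan2(l[1],l[0])))
W=S["W"];z=W[...,2];p=S["p"].astype(int)
stat("sidepost",W,box(W,210,150,235,200)&(z>100)&(z<180))
stat("sideknob",W,box(W,280,140,305,170)&(z>210)&(z<255)&(p.max(-1)<60))
stat("sidetray",W,box(W,125,200,230,280)&(z>42)&(z<55))
m=box(W,265,180,300,215)&(p.min(-1)>120)&(z>125)&(z<145);stat("bar",W,m)
P=W[m][:,:2]
if len(P)>4:
    l=cv2.fitLine(P.astype(np.float32),2,0,.01,.01).ravel();print(l,np.degrees(np.arctan2(l[1],l[0])))
E
```

```text
tray 1447 med [612.1 180.5  42. ] lo [553.9  80.3  40.1] hi [672.3 240.9  46.6] mid [613.1 160.6  43.3]
posttop 235 med [647.6 -35.8 201.7] lo [625.  -48.7 195.7] hi [664.4 -19.7 205.8] mid [644.7 -34.2 200.7]
foot 1145 med [642.7 -25.3  14.4] lo [598.8 -84.1   6.4] hi [694.2  16.   37.1] mid [646.5 -34.   21.8]
spray 573 med [433.7 158.4  86.6] lo [410.7 137.4  46.7] hi [462.9 190.2 138. ] mid [436.8 163.8  92.3]
lock 833 med [ 420.9 -208.9   33.9] lo [ 388.  -254.2   20.9] hi [ 455.  -166.7   38.1] mid [ 421.5 -210.5   29.5]
bowl 681 med [ 623.8 -232.7   45.9] lo [ 540.5 -276.9   30.8] hi [ 662.8 -154.3   53.6] mid [ 601.6 -215.6   42.2]
headrim 1403 med [460.  -72.4 195.7] lo [ 425.1 -116.2  175.1] hi [510.9 -35.8 207.4] mid [468.  -76.  191.3]
holder ((463.2130432128906, -40.742279052734375), (94.04493713378906, 93.8326187133789), 53.4788932800293)
tray ((613.8452758789062, 160.47579956054688), (170.39260864257812, 122.36089324951172), 89.52291870117188)
bar 3 med [450.1 -31.4 138.9] lo [448.4 -31.4 138.7] hi [452.5 -29.3 141.6] mid [450.5 -30.4 140.1]
sidepost 218 med [642.3 -24.5 140.9] lo [633.7 -38.1 103.6] hi [655.  -14.5 179. ] mid [644.3 -26.3 141.3]
sideknob 121 med [460.2 -68.1 232.5] lo [453.6 -77.8 210.5] hi [468.5 -63.  249.9] mid [461.1 -70.4 230.2]
sidetray 277 med [601.9 212.7  43.1] lo [550.1  86.4  42. ] hi [669.8 239.6  46.6] mid [610.  163.   44.3]
bar 35 med [462.7 -39.7 137.9] lo [448.  -54.9 135.5] hi [479.5 -28.4 141.9] mid [463.8 -41.6 138.7]
[  0.7953563  -0.6061422 462.99637   -40.02419  ] -37.311077
```

```bash
python3 -m pendant '[[0,0,3.5,0,0,0,1],[1,2,3.5,0,0,0,1],[1.5,3,2.5,0,0,0,1],[1.8,3.5,0,0,0,0,1],[1.8,3.5,0,0,0,0,1],[1.8,3.5,0,0,0,0,1],[1.8,3.5,0,0,0,0,1],[1.8,3.5,0,0,0,0,1],[1.8,3.5,0,0,0,0,1],[1.8,3.5,0,0,0,0,1],[1.8,3.5,0,0,0,0,1],[1.8,3.5,0,0,0,0,1]]' 40
```

```text
time_s: 1.1
ee_pos: [400.5, -179.6, 290.0]
tcp_rot: [-3.129, -0.0, 0.354]
wrist_force: [0.7, 0.0, 0.1]
finger_gap: 85.4
```

```bash
python3 -m pendant '[[1.5,2.5,0,0,0,0,1],[1.5,2.5,0,0,0,0,1],[1.5,2.5,0,0,0,0,1],[1,1.5,0,0,0,0,1],[0.3,0.5,0,0,0,0,1],[0,0,0,0,0,0,1]]'
python3 - <<'E'
from h import *
s=ctrl.read_state();print(s['ee_pos'],s['tcp_rot'],s['q'])
for n in("wrist","top"):
    p,d,ci=grab(n);cv2.imwrite(f"pics/{n}1.png",p[...,::-1]);W=world(d,ci)
    z=W[...,2];q=p.astype(int)
    stat(n+"knobtop",W,(z>243)&(z<256)&(q.max(-1)<70)&(abs(W[...,0]-464)<40)&(abs(W[...,1]+76)<40))
E
```

```text
time_s: 1.6
ee_pos: [461.2, -71.2, 288.0]
tcp_rot: [-3.125, 0.0, 0.364]
wrist_force: [0.3, 0.5, 0.5]
finger_gap: 85.0
[461.20920932 -71.1809779  288.03749226] [-3.12522551e+00  1.94660702e-04  3.63955640e-01] [-0.27418174 -0.24518844  1.69179648  0.01314806  1.70487998  0.93435376]
wristknobtop 813 med [468.4 -74.7 248.9] lo [458.4 -84.4 244.3] hi [477.7 -65.2 250.3] mid [468.1 -74.8 247.3]
topknobtop 24 med [458.5 -72.9 249.9] lo [455.6 -81.3 243.9] hi [462.3 -67.3 253.1] mid [458.9 -74.3 248.5]
```

View pics/wrist1.png

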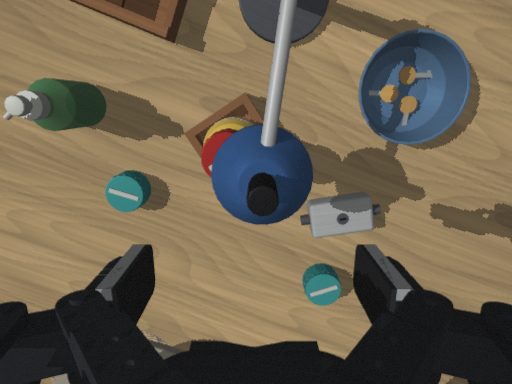

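The knob's top sits at wrist pixel (262,190), centred between the fingers. The wrist camera puts it at about (467,-75). I'll go down and grip.

```bash
python3 -m pendant '[[0.5,-0.4,-2,0,0,0,1],[0,0,-2.5,0,0,0,1],[0,0,-2,0,0,0,1],[0,0,-0.7,0,0,0,1],[0,0,0,0,0,0,0.3],[0,0,0,0,0,0,0.1],[0,0,0,0,0,0,0],[0,0,0,0,0,0,0],[0,0,0,0,0,0,0],[0,0,0,0,0,0,0]]' 40
```

```text
time_s: 2.53
ee_pos: [464.9, -86.2, 220.1]
tcp_rot: [-3.133, -0.005, 0.351]
wrist_force: [0.2, 0.8, 0.4]
finger_gap: 12.2
```

Run:
```python
from h import *
s=ctrl.read_state();print(s['ee_pos'],s['tcp_rot'],s['finger_gap'],s['wrist_force'])
a=[]
for n in("wrist","side"):
    p,d,ci=grab(n);a.append(p);
cv2.imwrite("pics/2.png",cv2.resize(np.hstack(a)[...,::-1],(800,300)))
```

```text
[464.8706638  -86.21145414 220.14407516] [-3.13286798 -0.004843    0.35113566] 12.20485042001366 [0.21809752 0.7521953  0.44885334]
```

View pics/2.png

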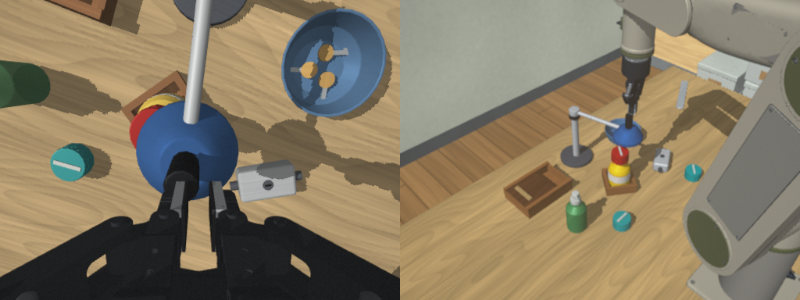

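The picture shows the fingers shut beside the knob: it stands ahead and to the left of the pads, at about (182,165) in the left half. I'll measure the offset.

Run:
```python
from h import *
for n in("wrist","side","top"):
    p,d,ci=grab(n);W=world(d,ci);np.savez(n+"2.npz",p=p,W=W)
    z=W[...,2];q=p.astype(int)
    near=(abs(W[...,0]-466)<60)&(abs(W[...,1]+75)<60)
    stat(n+"knob",W,(z>210)&(z<252)&(q.max(-1)<70)&near&(box(W,205,190,262,255) if n=="wrist" else True))
    stat(n+"head",W,(z>166)&(z<204)&(q[...,2]>q[...,0]+40)&near)
    if n=="wrist":
        cv2.imwrite("pics/2w.png",cv2.resize(p[150:384,130:380][...,::-1],None,fx=2.5,fy=2.5))
        tip=proj([ctrl.read_state()['ee_pos']],ci);print("tcp px",tip)
        for c in[(235,195),(235,210),(235,230),(245,240),(225,240),(280,240)]:print(c,W[c[1],c[0]].round(1),p[c[1],c[0]])
    if n=="side": cv2.imwrite("pics/2s.png",cv2.resize(p[60:220,230:330][...,::-1],None,fx=3.5,fy=3.5,interpolation=2))
```

```text
wristknob 1711 med [474.7 -72.3 247.7] lo [460.7 -83.1 212.3] hi [478.2 -65.2 250. ] mid [469.5 -74.2 231.1]
wristhead 8160 med [483.6 -64.4 195.8] lo [ 439.4 -110.3  175.8] hi [507.7 -35.1 203.9] mid [473.5 -72.7 189.8]
tcp px [[251.91447478 229.18759803]]
(235, 195) [477.3 -71.1 210.1] [20 21 22]
(235, 210) [477.7 -72.7 236.9] [22 22 21]
(235, 230) [472.2 -75.4 248.2] [35 35 37]
(245, 240) [475.4 -79.7 263.2] [93 95 96]
(225, 240) [466.4 -72.6 249.4] [36 34 36]
(280, 240) [ 448.7 -111.8  178.8] [33 49 71]
sideknob 136 med [459.6 -67.8 232.2] lo [454.7 -79.5 211.3] hi [468.5 -63.1 249.7] mid [461.6 -71.3 230.5]
sidehead 723 med [448.5 -52.  188.3] lo [422.9 -92.1 170.2] hi [494.6 -31.3 203.5] mid [458.8 -61.7 186.9]
topknob 8 med [455.7 -77.  222.9] lo [455.3 -80.  210.4] hi [456.4 -74.7 235. ] mid [455.9 -77.4 222.7]
tophead 403 med [439.2 -64.7 190.4] lo [424.1 -93.2 176.3] hi [494.2 -37.4 203.7] mid [459.2 -65.3 190. ]
```

View pics/2w.png

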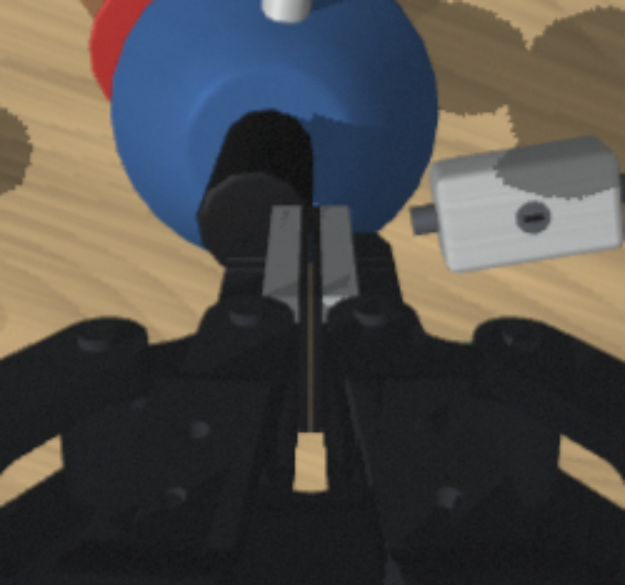

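View pics/2s.png

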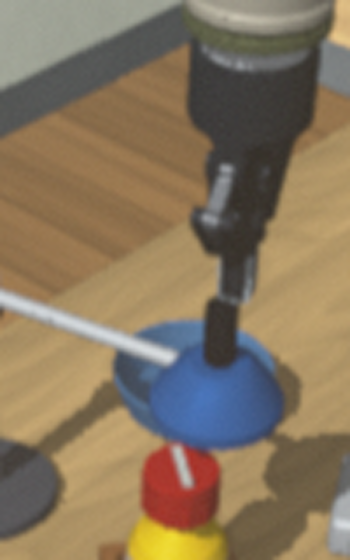

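```bash
python3 -m pendant '[[0,0,3,0,0,0,0],[0,0,3,0,0,0,1],[0,0,0,0,0,0,1]]'; python3 -m pendant '[[0,0,0,0,0,0,1],[0,0,0,0,0,0,1],[0,0,0,0,0,0,1],[0,0,0,0,0,0,1]]';python3 -m pendant '[[0,0,0,0,0,0,1],[0,0,0,0,0,0,1],[0,0,0,0,0,0,1],[0,0,0,0,0,0,1]]'
```

```text
time_s: 3.03
ee_pos: [462.2, -85.0, 278.2]
tcp_rot: [-3.128, 0.002, 0.352]
wrist_force: [0.6, 0.1, 1.1]
finger_gap: 23.4
time_s: 3.37
ee_pos: [462.6, -84.9, 277.8]
tcp_rot: [-3.129, 0.001, 0.352]
wrist_force: [-0.7, 0.1, -0.3]
finger_gap: 72.3
time_s: 3.7
ee_pos: [461.3, -84.5, 274.9]
tcp_rot: [-3.126, 0.005, 0.352]
wrist_force: [-0.9, 0.9, -0.0]
finger_gap: 85.7
```

```bash
python3 -m pendant '[[0.5,0.9,0,0,0,0,1],[0,0,0,0,0,0,1]]'; python3 -m pendant '[[0,0,-2,0,0,0,1],[0,0,-2,0,0,0,1],[0,0,-1,0,0,0,1],[0,0,0,0,0,0,1]]'
python3 - <<'E'
from h import *
a=[]
for n in("wrist","side"):
    p,d,ci=grab(n);a.append(p);
cv2.imwrite("pics/3.png",cv2.resize(np.hstack(a)[...,::-1],(800,300)))
E
```

```text
time_s: 3.87
ee_pos: [466.4, -75.0, 274.4]
tcp_rot: [-3.125, 0.005, 0.351]
wrist_force: [0.3, -0.5, 0.2]
finger_gap: 85.2
time_s: 4.2
ee_pos: [468.0, -73.7, 224.3]
tcp_rot: [-3.127, 0.002, 0.353]
wrist_force: [0.3, 0.2, -0.5]
finger_gap: 85.6
```

View pics/3.png

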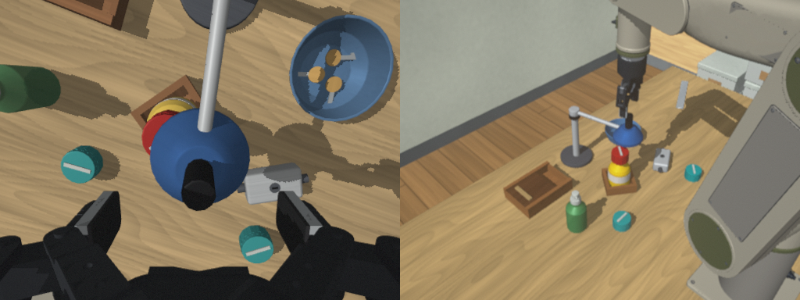

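Run:
```python
from h import *
s=ctrl.read_state();print(s['ee_pos'],s['tcp_rot'])
p,d,ci=grab("wrist");W=world(d,ci)
from scipy.spatial.transform import Rotation as Ro
R=Ro.from_euler('xyz',s['tcp_rot']).as_matrix()
L=(W-s['ee_pos'])@R   # tool frame
q=p.astype(int)
gap=(abs(L[...,1])>30)&(abs(L[...,1])<62)&(L[...,2]>-60)&(L[...,2]<5)
for sgn in(1,-1):
    m=gap&(L[...,1]*sgn>0); stat("finger%d"%sgn,L,m)
    stat(" lowest",L,m&(L[...,2]>np.nanmax(np.where(m,L[...,2],-999))-8))
near=(abs(W[...,0]-466)<25)&(abs(W[...,1]+75)<25)
m=(W[...,2]>205)&(W[...,2]<253)&near&(q.max(-1)<80);stat("knob tool",L,m);stat("knobtop tool",L,m&(W[...,2]>245));stat("world",W,m&(W[...,2]>245))
```

```text
[468.70808277 -74.03155383 226.36601506] [-3.12852422e+00  4.69602428e-04  3.53276786e-01]
finger1 1074 med [  6.9  43.6 -53.3] lo [ -8.9  43.1 -59.8] hi [ 12.6  56.1 -43.8] mid [  1.8  49.6 -51.8]
 lowest 304 med [  3.7  43.5 -47.2] lo [ -8.9  43.1 -49.8] hi [ 12.5  49.7 -43.1] mid [  1.8  46.4 -46.5]
finger-1 1072 med [  6.7 -42.  -53.3] lo [ -8.9 -54.4 -59.7] hi [ 12.6 -41.5 -43.7] mid [  1.8 -48.  -51.7]
 lowest 323 med [  4.1 -42.  -47.4] lo [ -8.9 -47.9 -50.2] hi [ 12.5 -41.5 -43.2] mid [  1.8 -44.7 -46.7]
knob tool 2269 med [  3.7   0.5 -21.9] lo [-10.2  -9.3 -23.7] hi [ 9.2 10.3 17.6] mid [-0.5  0.5 -3. ]
knobtop tool 1433 med [ -0.4   0.5 -22.5] lo [-10.6  -9.3 -23.8] hi [  8.7   9.8 -19.5] mid [ -1.    0.3 -21.7]
world 1433 med [468.6 -74.8 248.8] lo [458.5 -84.4 245.9] hi [477.7 -65.3 250.2] mid [468.1 -74.8 248. ]
```

Run:
```python
from h import *
s=ctrl.read_state();print(s['ee_pos'],s['q'])
p,d,ci=grab("side");W=world(d,ci)
e=s['ee_pos'];near=(abs(W[...,0]-e[0])<75)&(abs(W[...,1]-e[1])<75)
m=near&(W[...,2]>252)&(W[...,2]<330)
zs=W[...,2]
for a in range(240,330,10):
    k=near&(zs>=a)&(zs<a+10);print(a,k.sum(), W[k].mean(0).round(0) if k.any() else "")
print(proj([e,[e[0],e[1],e[2]+30]],ci))
cv2.imwrite("pics/4.png",cv2.resize(p[60:200,240:350][...,::-1],None,fx=5,fy=4,interpolation=2))
```

```text
[469.18473102 -74.23835991 227.19821287] [-0.2735399  -0.21747848  1.77768609  0.0102848   1.58792039  0.94425848]
240 51 [461. -72. 246.]
250 12 [462. -73. 251.]
260 2 [473. -72. 270.]
270 50 [468. -76. 275.]
280 74 [463. -68. 285.]
290 76 [461. -62. 295.]
300 58 [462. -70. 304.]
310 37 [460. -75. 316.]
320 121 [451. -36. 325.]
[[291.1334957  154.11403516]
 [291.81433376 143.12147193]]
```

View pics/4.png

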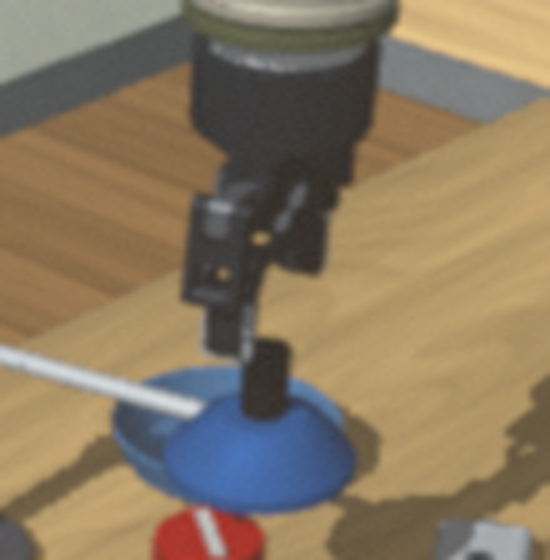

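The fingertips stand about 30 mm higher than the reported TCP height implies. Both the wrist and side cameras put the open tips at about z=269 with the TCP reading 227, so the first grip went over the knob. I'll go by the cameras and descend further.

```bash
python3 -m pendant '[[0,0,-1.5,0,0,0,1],[0,0,-1.5,0,0,0,1],[0,0,-1,0,0,0,1],[0,0,0,0,0,0,1]]'
python3 - <<'E'
from h import *
a=[]
p,d,ci=grab("side");W=world(d,ci);e=ctrl.read_state()['ee_pos'];print(e)
cv2.imwrite("pics/5.png",cv2.resize(p[60:200,240:350][...,::-1],None,fx=5,fy=4,interpolation=2))
E
```

```text
time_s: 4.73
ee_pos: [472.8, -75.5, 192.4]
tcp_rot: [-3.136, -0.009, 0.353]
wrist_force: [-0.4, -0.0, -0.8]
finger_gap: 85.3
[473.23136273 -75.59162352 193.48747293]
```

View pics/5.png

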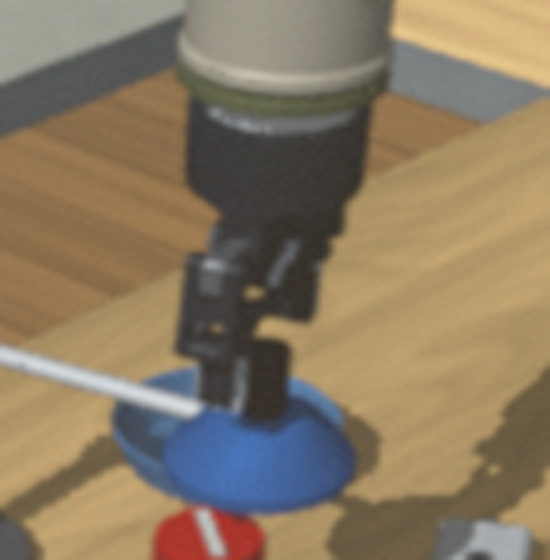

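Fingers now straddle the knob. I'll shift x back 5 mm and close.

```bash
python3 -m pendant '[[-0.5,0,-0.5,0,0,0,1],[0,0,0,0,0,0,0],[0,0,0,0,0,0,0],[0,0,0,0,0,0,0],[0,0,0,0,0,0,0],[0,0,0,0,0,0,0],[0,0,0,0,0,0,0],[0,0,0,0,0,0,0]]' 50;  python3 -m pendant '[[0,0,0,0,0,0,0],[0,0,0,0,0,0,0]]'
```

```text
time_s: 5.45
ee_pos: [469.3, -76.0, 192.6]
tcp_rot: [-3.139, -0.014, 0.353]
wrist_force: [0.3, -0.4, -2.1]
finger_gap: 20.7
time_s: 5.62
ee_pos: [469.4, -76.0, 192.6]
tcp_rot: [-3.139, -0.014, 0.353]
wrist_force: [-0.3, 0.5, 0.6]
finger_gap: 21.0
```

Run:
```python
import numpy as np
a=np.radians(np.linspace(193.5,99.9,25));P=np.c_[647.5+190*np.cos(a),-32+190*np.sin(a)]
print(P.round(0)[::2].tolist());print((np.diff(P,axis=0)/10).round(2).tolist())
```

```text
[[463.0, -76.0], [458.0, -51.0], [458.0, -25.0], [460.0, 1.0], [466.0, 26.0], [476.0, 50.0], [489.0, 72.0], [504.0, 93.0], [523.0, 111.0], [543.0, 127.0], [566.0, 139.0], [590.0, 149.0], [615.0, 155.0]]
[[-0.26, 1.27], [-0.17, 1.28], [-0.08, 1.29], [0.0, 1.29], [0.09, 1.29], [0.18, 1.28], [0.27, 1.27], [0.35, 1.24], [0.43, 1.22], [0.52, 1.19], [0.6, 1.15], [0.67, 1.1], [0.75, 1.06], [0.82, 1.0], [0.88, 0.94], [0.94, 0.88], [1.0, 0.82], [1.06, 0.75], [1.1, 0.67], [1.15, 0.6], [1.19, 0.52], [1.22, 0.43], [1.24, 0.35], [1.27, 0.27]]
```

```bash
python3 -m pendant '[[-0.25,1.3,0,0,0,-0.03,0],[-0.15,1.3,0,0,0,-0.03,0],[-0.1,1.3,0,0,0,-0.03,0],[0,1.3,0,0,0,-0.03,0],[0.1,1.3,0,0,0,-0.03,0],[0.2,1.3,0,0,0,-0.03,0]]'
```

```text
time_s: 6.12
ee_pos: [463.8, -5.8, 192.4]
tcp_rot: [3.131, -0.004, 0.154]
wrist_force: [-1.7, -5.5, 0.7]
finger_gap: 20.5
```

```bash
python3 -m pendant '[[0.2,1.3,0,0,0,-0.03,0],[0.3,1.3,0,0,0,-0.03,0],[0.4,1.2,0,0,0,-0.03,0],[0.5,1.2,0,0,0,-0.03,0],[0.6,1.1,0,0,0,-0.03,0],[0.7,1.1,0,0,0,-0.03,0],[0.75,1,0,0,0,-0.03,0],[0.8,1,0,0,0,-0.03,0]]'
```

```text
time_s: 6.78
ee_pos: [499.0, 85.2, 192.3]
tcp_rot: [3.122, 0.015, -0.108]
wrist_force: [-2.9, -4.5, 3.0]
finger_gap: 20.5
```

```bash
python3 -m pendant '[[0.85,1,0,0,0,-0.03,0],[0.9,0.95,0,0,0,-0.03,0],[1,0.85,0,0,0,-0.03,0],[1.05,0.8,0,0,0,-0.03,0],[1.1,0.7,0,0,0,-0.03,0],[1.15,0.6,0,0,0,-0.03,0],[1.2,0.5,0,0,0,-0.03,0],[1.2,0.45,0,0,0,-0.03,0]]'
```

```text
time_s: 7.45
ee_pos: [578.9, 147.8, 192.4]
tcp_rot: [3.117, 0.032, -0.363]
wrist_force: [-5.4, -4.2, 4.6]
finger_gap: 20.8
```

```bash
python3 -m pendant '[[1.25,0.35,0,0,0,0,0],[1.25,0.3,0,0,0,0,0],[1,0.1,0,0,0,0,0],[0,0,0,0,0,0,0],[0,0,0,0,0,0,0]]'
python3 - <<'E'
from h import *
p,d,ci=grab("top");W=world(d,ci);cv2.imwrite("pics/6.png",p[...,::-1])
E
```

```text
time_s: 7.87
ee_pos: [614.8, 157.9, 192.3]
tcp_rot: [3.117, 0.037, -0.366]
wrist_force: [-4.1, -1.6, 2.3]
finger_gap: 20.5
```

View pics/6.png

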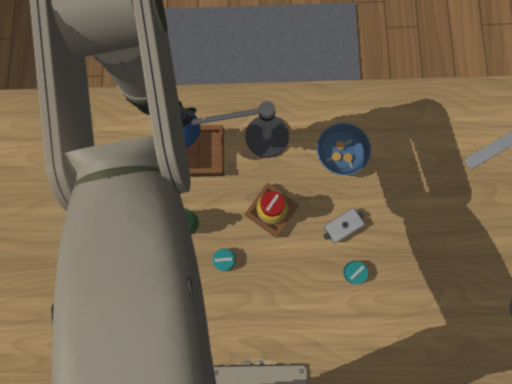

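The lamp head is over the tray at about (188,125), and the cap is now in full view at (272,204). I'll measure the cap from this frame, then release and rise.

```bash
python3 -m pendant '[[0,0,0,0,0,0,1],[0,0,0,0,0,0,1],[0,0,0,0,0,0,1],[0,0,0,0,0,0,1],[0,0,0,0,0,0,1],[0,0,2,0,0,0,1],[0,0,3,0,0,0,1],[0,0,3.5,0,0,0,1],[0,0,2,0,0,0,1],[0,0,0,0,0,0,1]]'
python3 - <<'E'
from h import *
print(ctrl.read_state()['q'])
p,d,ci=grab("top");W=world(d,ci);q=p.astype(int);z=W[...,2]
r,g,b=q[...,0],q[...,1],q[...,2]
bx=box(W,240,175,305,240)
top=bx&(z>132)&(z<142)&(((r>110)&(g<60)&(b<70))|(q.min(-1)>110))
stat("captop",W,top);P=W[top];print(cv2.minEnclosingCircle(P[:,:2].astype(np.float32)))
bar=top&(q.min(-1)>110);stat("bar",W,bar);l=cv2.fitLine(W[bar][:,:2].astype(np.float32),2,0,.01,.01).ravel();print(l)
m=bx&(z>15)&(z<34);print("holder",cv2.minAreaRect(W[m][:,:2].astype(np.float32)))
a=[p];p,d,ci=grab("wrist");a.append(p);W=world(d,ci);q=p.astype(int);z=W[...,2]
m=(z>205)&(z<253)&(q.max(-1)<80)&(abs(W[...,0]-615)<40)&(abs(W[...,1]-155)<40);stat("knob",W,m&(z>244))
cv2.imwrite("pics/7.png",cv2.resize(np.hstack(a)[...,::-1],(800,300)))
E
```

```text
time_s: 8.75
ee_pos: [609.2, 156.1, 296.7]
tcp_rot: [3.111, 0.044, -0.366]
wrist_force: [-0.0, 0.3, 0.6]
finger_gap: 85.4
[ 0.17157663  0.25050578  1.18063467 -0.00350541  1.76391287  2.10757308]
captop 379 med [462.8 -40.2 137.8] lo [439.8 -62.6 134.2] hi [485.5 -17.9 141.4] mid [462.6 -40.2 137.8]
((462.7026672363281, -39.70551681518555), 25.176620483398438)
bar 42 med [462.  -40.1 139. ] lo [448.3 -51.2 135.9] hi [476.5 -28.8 141.4] mid [462.4 -40.  138.6]
[  0.80273855  -0.5963311  461.84088    -39.33692   ]
holder ((463.514892578125, -40.70452880859375), (94.37095642089844, 94.21429443359375), 53.43794250488281)
knob 791 med [625.9 155.1 248.8] lo [615.9 145.6 245.3] hi [635.2 164.7 250.2] mid [625.6 155.2 247.7]
```

View pics/7.png

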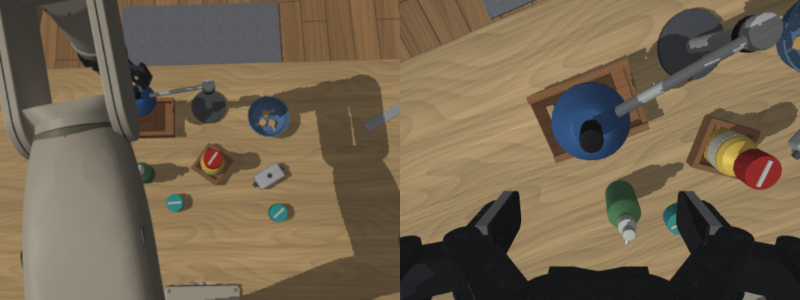

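```bash
cat >> h.py <<'E'
from scipy.spatial.transform import Rotation as Ro
def tilt(yaw=None):
    s=ctrl.read_state();R=Ro.from_euler('xyz',s['tcp_rot'])
    y=s['tcp_rot'][2] if yaw is None else yaw
    return (Ro.from_euler('xyz',[np.pi,0,y])*R.inv()).as_rotvec()
E
python3 -c "
from h import *
print(tilt(),tilt(0.68))"
python3 -m pendant '[[-1.2,-1.6,0,0,-0.01,0.11,1],[-1.5,-2,0,0,-0.01,0.11,1],[-1.5,-2,0,0,-0.01,0.11,1],[-1.5,-2,0,0,-0.01,0.11,1],[-1.5,-2,0,0,0,0.11,1],[-1.5,-2,0,0,0,0.11,1],[-1.5,-2,0,0,0,0.11,1],[-1.5,-2,0,0,0,0.11,1],[-1.5,-2,0,0,0,0.11,1],[-0.7,-1,0,0,0,0.05,1],[0,0,0,0,0,0,1]]'
python3 -c "
from h import *
print(tilt(),tilt(0.68),ctrl.read_state()['q'])"
```

```text
[ 0.01309514 -0.05576954 -0.00076318] [ 0.04105646 -0.04372857  1.04546409]
time_s: 9.77
ee_pos: [452.5, -35.8, 264.5]
tcp_rot: [3.124, 0.039, 0.729]
wrist_force: [-0.7, -0.5, 0.2]
finger_gap: 85.6
[ 0.03916946 -0.01697149 -0.00034707] [ 0.03874637 -0.0179267  -0.04928427] [-0.15586109 -0.27380937  1.75845227 -0.04152455  1.66755117  0.68185059]
```

```bash
python3 -m pendant '[[0.8,-0.3,0,0.039,-0.017,0,1],[0.3,-0.1,0,0,0,0,1],[0,0,0,0,0,0,1]]'
cat > chk.py <<'E'
from h import *
import sys
s=ctrl.read_state();p,d,ci=grab("wrist");W=world(d,ci)
print(s['ee_pos'].round(1),"tilt",tilt().round(3),"yaw",s['tcp_rot'][2].round(3),"q1 q6",s['q'][[0,5]].round(2),"F",s['wrist_force'].round(1))
R=Ro.from_euler('xyz',s['tcp_rot']).as_matrix();L=(W-s['ee_pos'])@R
z=W[...,2];q=p.astype(int);r,g,b=q[...,0],q[...,1],q[...,2]
near=(abs(W[...,0]-463)<50)&(abs(W[...,1]+40)<50)
top=near&(z>125)&(((r>110)&(g<60)&(b<70)))
if top.sum()>20:
    zt=np.nanpercentile(z[top],90);top&=z>zt-5;stat("captop",W,top);stat("captop tool",L,top)
ab=abs(L[...,1]);gap=(ab>3)&(ab<62)&(L[...,2]>-75)&(L[...,2]<20)&(q.max(-1)<130)&(abs(r-b)<25)&(abs(L[...,0])<16)
for sg in(1,-1):
    m=gap&(L[...,1]*sg>0);stat("finger%d tool"%sg,L,m&(L[...,2]>np.nanmax(np.where(m,L[...,2],-999))-8))
cv2.imwrite(sys.argv[1],p[...,::-1])
E
python3 chk.py pics/8.png
```

```text
time_s: 10.02
ee_pos: [461.9, -39.3, 259.8]
tcp_rot: [-3.136, 0.003, 0.723]
wrist_force: [-0.0, 0.9, -0.1]
finger_gap: 85.3
[461.9 -39.3 259.8] tilt [-0.002 -0.006  0.   ] yaw 0.723 q1 q6 [-0.2   0.65] F [-0.   0.9 -0.1]
captop 1998 med [465.  -38.1 136. ] lo [441.5 -61.8 134.4] hi [487.3 -15.8 137.5] mid [464.4 -38.8 136. ]
captop tool 1998 med [  5.3   2.4 123.8] lo [-20.7 -20.5 122.3] hi [ 25.6  25.  125.4] mid [  2.5   2.3 123.8]
finger1 tool 308 med [  2.5  43.9 -47.4] lo [ -8.9  43.5 -50.2] hi [ 12.   49.8 -43. ] mid [  1.6  46.6 -46.6]
finger-1 tool 292 med [  2.9 -41.6 -47.4] lo [ -9.5 -46.8 -49.8] hi [ 12.1 -41.2 -43.1] mid [  1.3 -44.  -46.5]
```

View pics/8.png

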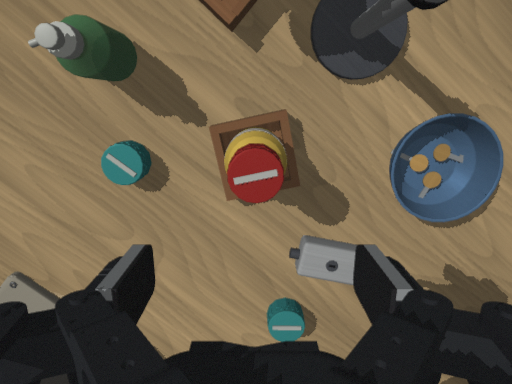

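Cap is at wrist pixel (256,175). It lies within about 1–2 mm of the midpoint between the fingers, whose open tips are again seen 43 mm behind the reported TCP. I'll descend.

```bash
python3 -m pendant '[[0.1,0,-2.5,0,0,0,1],[0,0,-3,0,0,0,1],[0,0,-3,0,0,0,1],[0,0,-2.5,0,0,0,1],[0,0,-2,0,0,0,1],[0,0,0,0,0,0,1]]'; python3 chk.py pics/9.png
```

```text
time_s: 10.57
ee_pos: [463.0, -35.0, 124.3]
tcp_rot: [-3.138, 0.007, 0.723]
wrist_force: [-0.8, 0.2, -0.1]
finger_gap: 85.3
[463.  -35.  124.3] tilt [ 0.002 -0.006  0.   ] yaw 0.723 q1 q6 [-0.18  0.66] F [-0.8  0.2 -0.1]
captop 5079 med [468.3 -36.1 136. ] lo [448.7 -62.1 134.6] hi [487.6 -15.3 137.3] mid [468.1 -38.7 135.9]
captop tool 5079 med [  4.8   6.  -11.8] lo [-21.7 -18.7 -13. ] hi [ 21.8  27.  -10.4] mid [  0.1   4.2 -11.7]
finger1 tool 26 med [  2.6  14.3 -13.1] lo [ -4.5   3.7 -13.9] hi [  5.   23.6 -11. ] mid [  0.2  13.7 -12.4]
finger-1 tool 18 med [ -2.8  -9.2 -12.8] lo [ -9.5 -14.7 -14.1] hi [ -0.6  -3.3 -11.3] mid [ -5.1  -9.  -12.7]
```

```bash
python3 -m pendant '[[0.1,-0.5,-1.5,0,0,0,1],[0,0,-1.5,0,0,0,1],[0,0,-1,0,0,0,1],[0,0,-0.3,0,0,0,1],[0,0,0,0,0,0,1]]'; python3 chk.py pics/10.png
python3 - <<'E'
from h import *
p,d,ci=grab("side");cv2.imwrite("pics/10s.png",cv2.resize(p[90:260,230:350][...,::-1],None,fx=4,fy=3.5,interpolation=2))
E
```

```text
time_s: 11.03
ee_pos: [469.5, -38.8, 88.8]
tcp_rot: [3.137, 0.002, 0.725]
wrist_force: [0.2, 1.6, 0.1]
finger_gap: 85.6
[469.5 -38.8  88.8] tilt [ 0.005  0.002 -0.   ] yaw 0.725 q1 q6 [-0.19  0.66] F [0.2 1.6 0.1]
captop 5935 med [472.6 -32.  136. ] lo [447.9 -59.2 134.4] hi [488.  -14.9 137.2] mid [467.9 -37.1 135.8]
captop tool 5935 med [  6.1  -2.3 -47.2] lo [-23.9 -23.9 -48.4] hi [ 19.9  20.6 -45.7] mid [ -2.   -1.7 -47.1]
finger1 tool 299 med [  2.8  43.8 -47.2] lo [ -9.1  11.9 -49.5] hi [ 12.   49.3 -43.3] mid [  1.5  30.6 -46.4]
finger-1 tool 565 med [ -4.7 -41.4 -48.8] lo [-10.7 -47.  -50.5] hi [ 12.1 -12.  -43.7] mid [  0.7 -29.5 -47.1]
```

View pics/10s.png

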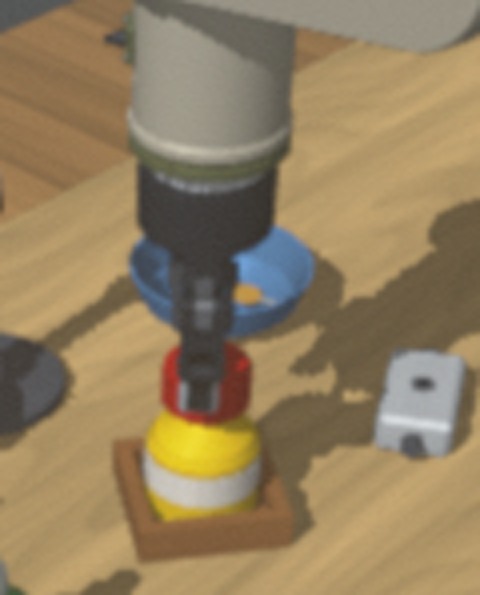

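View pics/10.png

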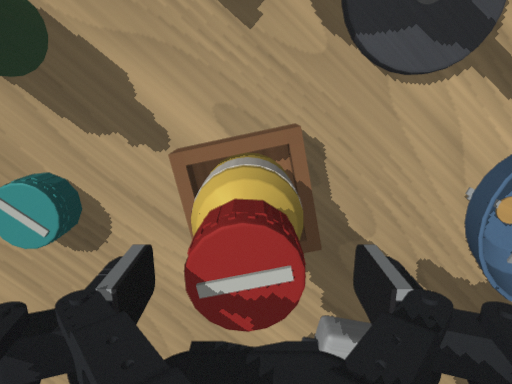

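```bash
python3 -m pendant '[[-0.5,0,-0.8,0,0,0,1],[0,0,-0.8,0,0,0,1],[0,0,0,0,0,0,1]]'; python3 chk.py pics/11.png
```

```text
time_s: 11.38
ee_pos: [466.5, -39.3, 75.1]
tcp_rot: [3.132, -0.001, 0.725]
wrist_force: [-0.2, -0.3, -0.3]
finger_gap: 85.3
[466.5 -39.3  75.1] tilt [0.006 0.007 0.   ] yaw 0.725 q1 q6 [-0.19  0.66] F [-0.2 -0.3 -0.3]
captop 7467 med [472.2 -31.5 136. ] lo [443.4 -60.3 134.4] hi [487.9 -14.9 137.2] mid [465.7 -37.6 135.8]
captop tool 7467 med [  8.6  -0.9 -60.9] lo [-21.8 -23.1 -62.1] hi [ 22.5  22.5 -59.3] mid [  0.4  -0.3 -60.7]
finger1 tool 327 med [  3.5  43.9 -47.4] lo [ -9.5  43.4 -50.1] hi [ 12.   50.  -42.9] mid [  1.3  46.7 -46.5]
finger-1 tool 3 med [ 13.9 -32.9  14.3] lo [ 12.8 -33.6  13.3] hi [ 15.4 -32.2  14.4] mid [ 14.1 -32.9  13.8]
```

View pics/11.png

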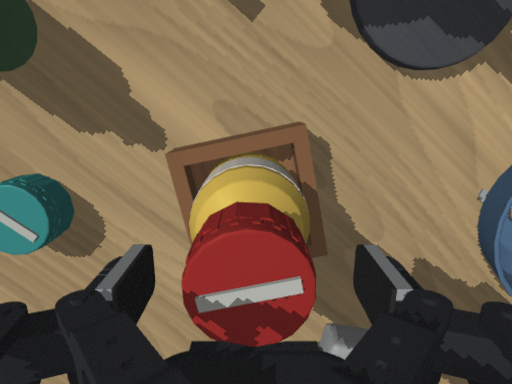

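The cap is centred between the pads, at pixel (250,285). A few millimetres lower, then close.

```bash
python3 -m pendant '[[-0.15,0,-0.4,0,0,0,1],[0,0,0,0,0,0,0],[0,0,0,0,0,0,0],[0,0,0,0,0,0,0],[0,0,0,0,0,0,0],[0,0,0,0,0,0,0]]' 90; python3 -m pendant '[[0,0,0,0,0,0,0],[0,0,0,0,0,0,0]]'
python3 - <<'E'
from h import *
print(tilt())
p,d,ci=grab("side");cv2.imwrite("pics/12s.png",cv2.resize(p[90:260,230:350][...,::-1],None,fx=4,fy=3.5,interpolation=2))
E
```

```text
time_s: 11.93
ee_pos: [465.0, -39.3, 72.1]
tcp_rot: [3.132, -0.001, 0.725]
wrist_force: [-0.4, 0.8, -0.7]
finger_gap: 50.7
time_s: 12.1
ee_pos: [464.9, -39.3, 72.1]
tcp_rot: [3.133, -0.001, 0.725]
wrist_force: [-0.2, -0.1, 0.8]
finger_gap: 50.5
[5.92129559e-03 6.97878446e-03 5.86962349e-06]
```

View pics/12s.png

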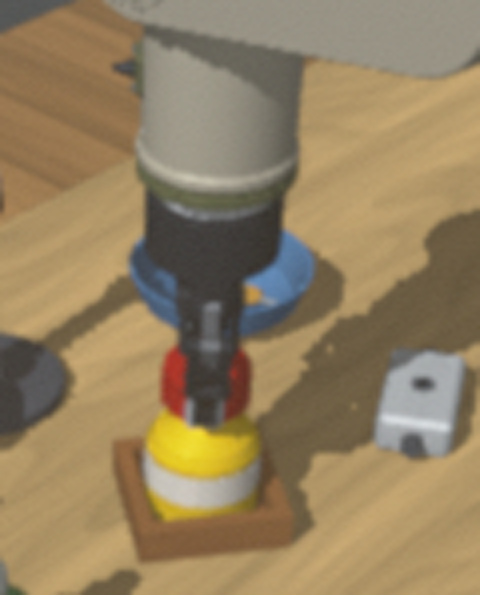

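Gripped at 50.6 mm. Now press down in small steps.

```bash
python3 -m pendant '[[0,0,-0.3,0,0,0,0],[0,0,-0.2,0,0,0,0]]'; python3 -m pendant '[[0,0,-0.1,0,0,0,0],[0,0,-0.1,0,0,0,0]]'
```

```text
time_s: 12.32
ee_pos: [465.4, -39.4, 68.1]
tcp_rot: [3.132, -0.002, 0.725]
wrist_force: [-5.5, 1.2, 8.1]
finger_gap: 50.5
time_s: 12.48
ee_pos: [465.4, -39.4, 67.1]
tcp_rot: [3.132, -0.002, 0.725]
wrist_force: [-6.4, 0.3, 9.7]
finger_gap: 50.3
```

```bash
python3 -m pendant '[[0,0,-0.15,0,0,0,0],[0,0,-0.1,0,0,0,0]]'; python3 chk.py pics/13.png; python3 -m pendant '[[0,0,-0.03,0,0,0,0],[0,0,-0.03,0,0,0,0]]'
```

```text
time_s: 12.65
ee_pos: [465.4, -39.4, 65.9]
tcp_rot: [3.132, -0.001, 0.725]
wrist_force: [-6.7, 0.9, 9.9]
finger_gap: 50.3
[465.4 -39.4  65.9] tilt [0.006 0.007 0.   ] yaw 0.725 q1 q6 [-0.19  0.66] F [-6.7  0.9  9.9]
captop 6815 med [475.4 -32.4 129.8] lo [447.5 -59.6 127.9] hi [489.2 -15.3 130.9] mid [468.4 -37.5 129.4]
captop tool 6815 med [ 11.8   1.  -63.8] lo [-14.9 -18.4 -65. ] hi [ 24.3  24.5 -62.1] mid [  4.7   3.1 -63.5]
finger1 tool 107 med [ 11.7  29.5 -39.8] lo [  7.7  26.2 -42.1] hi [ 12.2  38.  -36.2] mid [  9.9  32.1 -39.2]
finger-1 tool 145 med [ 11.6 -27.4 -41. ] lo [  7.6 -35.8 -43.8] hi [ 12.4 -24.  -36.5] mid [ 10.  -29.9 -40.1]
time_s: 12.87
ee_pos: [465.4, -39.4, 66.8]
tcp_rot: [3.132, -0.001, 0.726]
wrist_force: [-6.0, 1.8, 11.1]
finger_gap: 50.7
```

Camera gives 6.2 mm down at TCP 65.9, matching the reading, and it is now about 5.3 mm down. Start twisting anticlockwise.

```bash
python3 -m pendant '[[-0.03,0,-0.08,0,0,0.08,0],[-0.03,0,-0.08,0,0,0.1,0],[0,0,-0.08,0,0,0.1,0]]'
```

```text
time_s: 13.12
ee_pos: [466.1, -38.1, 67.2]
tcp_rot: [3.131, -0.004, 1.012]
wrist_force: [-7.9, 5.4, 9.4]
finger_gap: 50.5
```

```bash
python3 -m pendant '[[-0.05,0.02,-0.15,0,0,0.1,0],[-0.05,0.02,-0.13,0,0,0.1,0],[-0.05,0.02,-0.12,0,0,0.1,0]]';python3 chk.py pics/14.png
```

```text
time_s: 13.37
ee_pos: [466.4, -36.6, 66.3]
tcp_rot: [3.129, -0.007, 1.328]
wrist_force: [-4.6, 4.1, 12.3]
finger_gap: 50.4
[466.4 -36.6  66.3] tilt [-0.003  0.014  0.   ] yaw 1.328 q1 q6 [-0.19  0.05] F [-4.6  4.1 12.3]
captop 9700 med [469.4 -30.4 130.2] lo [447.4 -58.8 128.3] hi [489.5 -13.4 131.4] mid [468.5 -36.1 129.9]
captop tool 9700 med [  6.9   3.  -63.8] lo [-20.7 -19.8 -64.9] hi [ 23.7  24.2 -61.9] mid [  1.5   2.2 -63.4]
finger1 tool 87 med [ 10.8  29.  -39.1] lo [  6.7  26.4 -41.2] hi [ 11.3  37.6 -35.9] mid [  9.   32.  -38.5]
finger-1 tool none
```

View pics/14.png

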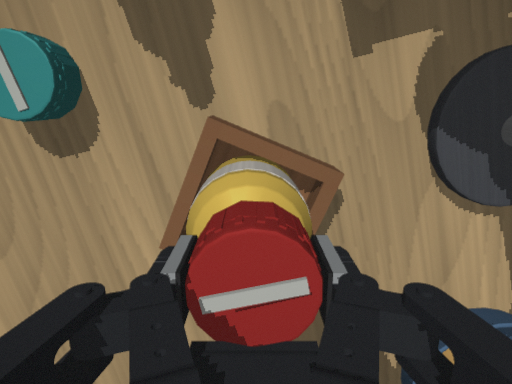

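The bar stays fixed relative to the gripper while the holder has rotated in view, so the cap turns with the tool (0.60 rad so far). Continue.

```bash
python3 -m pendant '[[-0.05,-0.05,-0.12,0,0,0.1,0],[-0.05,-0.05,-0.13,0,0,0.1,0],[-0.05,-0.05,-0.13,0,0,0.1,0],[-0.05,-0.05,-0.13,0,0,0.1,0]]'
```

```text
time_s: 13.75
ee_pos: [465.5, -35.7, 65.1]
tcp_rot: [3.127, -0.011, 1.752]
wrist_force: [-5.1, 2.8, 12.5]
finger_gap: 50.2
```

```bash
python3 -m pendant '[[-0.05,-0.1,-0.09,0,0,0.1,0],[-0.05,-0.1,-0.09,0,0,0.1,0],[0,-0.1,-0.09,0,0,0.1,0],[0,-0.1,-0.09,0,0,0.1,0]]'; python3 chk.py pics/15.png
```

```text
time_s: 14.08
ee_pos: [464.7, -36.1, 65.1]
tcp_rot: [3.124, -0.017, 2.173]
wrist_force: [-7.1, 4.2, 12.1]
finger_gap: 50.3
[464.7 -36.1  65.1] tilt [-0.024  0.005  0.   ] yaw 2.173 q1 q6 [-0.21 -0.82] F [-7.1  4.2 12.1]
captop 8688 med [459.6 -33.  128.9] lo [442.9 -60.9 127.1] hi [479.1 -14.2 130.2] mid [461.  -37.6 128.7]
captop tool 8688 med [  7.3  -2.6 -63.8] lo [-19.9 -22.3 -65. ] hi [ 22.7  21.6 -61.8] mid [  1.4  -0.3 -63.4]
finger1 tool none
finger-1 tool none
```

View pics/15.png

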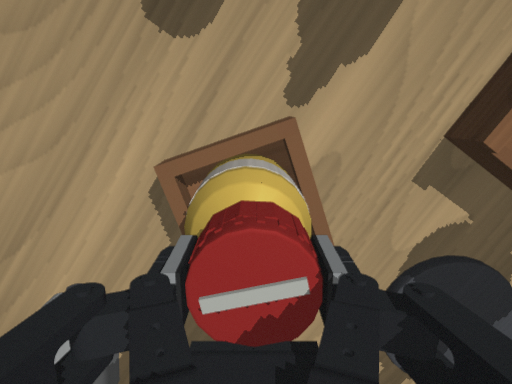

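The cap has turned 1.45 rad (83°). Now lift.

```bash
python3 -m pendant '[[0,0,0.4,0,0,0,0],[0,0,0.5,0,0,0,0],[0,0,0.6,0,0,0,0]]'; python3 -m pendant '[[0,0,0.6,0,0,0,0],[0,0,0.8,-0.01,0,0,0],[0,0,0.8,-0.01,0,0,0]]'
```

```text
time_s: 14.38
ee_pos: [464.3, -36.0, 80.2]
tcp_rot: [3.124, -0.017, 2.185]
wrist_force: [0.4, -1.0, -0.8]
finger_gap: 50.4
time_s: 14.63
ee_pos: [463.9, -36.4, 102.9]
tcp_rot: [3.137, -0.001, 2.183]
wrist_force: [-0.2, 0.1, -0.4]
finger_gap: 50.3
```

```bash
python3 -m pendant '[[0,-0.1,0.9,0,0,0,0],[0,-0.1,0.9,0,0,0,0],[0,-0.1,0.7,0,0,0,0],[0,0,0.2,0,0,0,0],[0,0,0,0,0,0,0],[0,0,0,0,0,0,0]]'; python3 chk.py pics/16.png
python3 - <<'E'
from h import *
a=[]
for n in("top","side"):
    p,d,ci=grab(n);W=world(d,ci);q=p.astype(int);z=W[...,2];a.append(p)
    near=(abs(W[...,0]-620)<50)&(abs(W[...,1]-155)<50)
    stat(n+" knob",W,near&(z>210)&(z<254)&(q.max(-1)<75))
cv2.imwrite("pics/17.png",cv2.resize(np.hstack(a)[...,::-1],(800,300)))
E
```

```text
time_s: 15.13
ee_pos: [466.0, -39.6, 136.6]
tcp_rot: [3.134, 0.005, 2.183]
wrist_force: [0.2, -0.3, -1.8]
finger_gap: 50.6
[466.  -39.6 136.6] tilt [-0.001  0.009 -0.   ] yaw 2.183 q1 q6 [-0.2  -0.81] F [ 0.2 -0.3 -1.8]
captop 8485 med [460.2 -34.7 200.3] lo [443.9 -63.  198.3] hi [479.9 -16.4 201.5] mid [461.9 -39.7 199.9]
captop tool 8485 med [  7.7  -3.  -63.8] lo [-19.5 -22.3 -64.9] hi [ 22.7  21.3 -61.7] mid [  1.6  -0.5 -63.3]
finger1 tool 9 med [10.1  3.9 16.9] lo [ 9.1  3.3 13.9] hi [10.4  5.1 18.7] mid [ 9.8  4.2 16.3]
finger-1 tool 29 med [11.  -4.9 16.2] lo [ 9.  -8.7 12.4] hi [11.5 -3.1 19.1] mid [10.3 -5.9 15.7]
top knob 170 med [618.9 151.4 248.6] lo [613.1 143.1 210.9] hi [632.2 162.8 253.2] mid [622.6 153.  232. ]
side knob 167 med [615.6 160.3 235.5] lo [610.6 149.1 212.3] hi [629.3 166.9 250.9] mid [619.9 158.  231.6]
```

View pics/17.png

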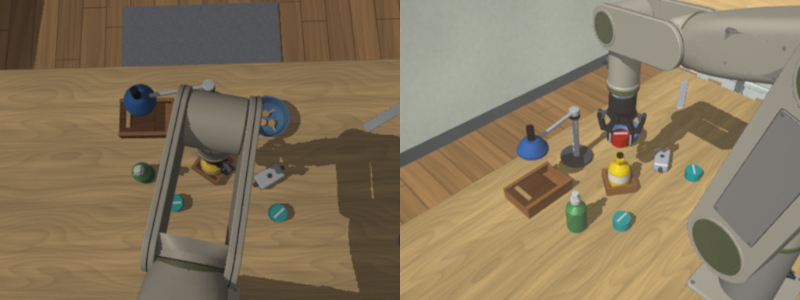

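View pics/16.png

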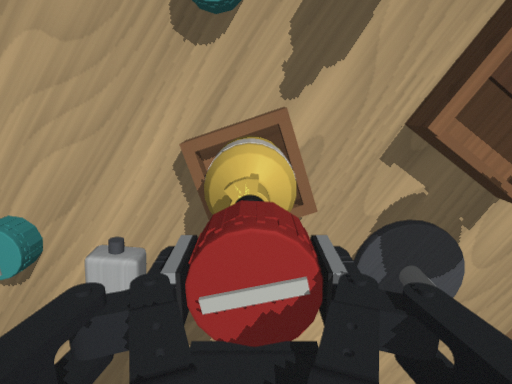

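The cap is held above the open bottle, seen red in the side view at (620,137). Its top is at z≈200, so it has risen 64 mm. The knob is at about (621,155), within 10 mm of the tray centre. Last stillness check, then hand in.

```bash
python3 -m pendant '[[0,0,0,0,0,0,0],[0,0,0,0,0,0,0],[0,0,0,0,0,0,0],[0,0,0,0,0,0,0]]'
python3 - <<'E'
from h import *
s=ctrl.read_state();print(s['ee_pos'],s['joint_velocities'].round(4),s['finger_gap'],tilt())
print(ctrl.sign_off())
E
```

```text
time_s: 15.62
ee_pos: [464.3, -39.3, 134.0]
tcp_rot: [3.137, 0.001, 2.183]
wrist_force: [0.5, -0.1, -0.6]
finger_gap: 50.3
[464.32837556 -39.29949238 134.03097809] [-0.0002  0.0038  0.0041  0.0001  0.0009 -0.0013] 50.271502033379186 [-1.77595325e-03  4.53210320e-03 -2.72463869e-06]
the job is handed in; nothing more can be done
None
```

I swung the lamp head over the tray. Then I pressed the cap about 6 mm down, turned it 83° anticlockwise while pressed, and lifted it off. I handed the job in at 15.6 s, still holding the cap above the open bottle.

**Last checks:**
- **Lamp:** the knob is about 10 mm from the tray's centre.
- **Cap:** it is gripped at 50.3 mm, about 62 mm above its closed position and within a few millimetres of the bottle's axis. It is tilted less than 0.01 rad, and the joint speeds were at most 0.004 rad/s.
- **Other things:** the bowl, lock and spray bottle looked unmoved in the last pictures. I did not measure them again.

**What disagreed:**
- **Fingertip height:** the fingertips stood about 30 mm higher than the reported TCP height implies. My first grip on the knob closed above it because of this. After that I went by the wrist and side cameras.
- **Arm drift:** the arm drifted 1–3 mm during rows that should not have moved it.
- **Knob position:** the wrist, top and side cameras differed by about 5 mm on where the knob is, well inside the 45 mm allowed.

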